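# Check a chafing-dish riser with the bridge height gauge

## Task

One foot of a chafing dish needs the 40 mm riser, the middle-height one of the three green blocks on the steel tray. Stand it upright on the rectangle marked at the centre of the marble slab and let go of it; then lower the bridge height gauge gently over it, so that both legs stand on the slab and the sprung foot rests on the top of the riser and reads its height, and leave the gauge standing there. Leave the other two risers and the other things on the table where they are.

Things in the scene. Friction and masses are not known exactly. Their poses are not given: they have to be found in the camera images.
- riser40_center (a point): the wanted riser: green plastic block 34 x 54 x 40 mm high with a thin grey band, the middle one in height of three look-alikes that stand on the steel tray in any order; about 100 g. The point is its centre, 20 mm above its underside; own x is along the 34 mm width (grip across this), y along the 54 mm length, z up
- riser32_center (a point): look-alike green riser, 34 x 54 x 32 mm high; the point is its centre, 16 mm above its underside. Stays where it is
- riser48_center (a point): look-alike green riser, 34 x 54 x 48 mm high; the point is its centre, 24 mm above its underside. Stays where it is
- tray: fixed shallow steel tray, 220 (x) x 320 (y) mm, floor 2 mm thick, rim 14 mm high, on which the risers stand in a row along its y, 85 mm apart; origin at the centre of its underside
- slab_mark (a point): fixed white marble slab, 220 x 220 x 18 mm, with a black-lined rectangle 54 (x) x 70 (y) mm drawn at its centre; the point is the centre of that rectangle on the slab's top face, x and y along the slab's edges, z up
- gauge_grip (a point): handle of the loose bridge gauge (0.5 kg, 140 mm tall), which at first stands on the table: blue, 30 x 30 mm square, 92 to 140 mm above the soles, on a crossbar 36 (x) x 144 (y) mm. The point is on the gauge's centre line, 118 mm above the soles; x is through the open arch, y along the crossbar, z up
- gauge_base (a point): centre of the gauge at the level of its soles, below gauge_grip, same axes. Two aluminium legs, each 50 (x) x 12 (y) mm, stand 120 mm apart (inner faces) along y and carry the crossbar, its underside 80 mm up. A mark each 10 mm on the legs, the 40 mm one orange; the foot's red bar moves along them
- foot_pad (a point): centre of the underside of the gauge's sprung foot, a brass disc 18 mm across on the gauge's centre line, which carries the red bar
- foot (a joint): reading of the gauge (m): height of the foot's underside above the soles, 0 to 0.06. A spring pushes the foot down (about 0.3 N at 0, 1.5 N at 0.04, plus 0.4 N weight); reads 0 with nothing under it
- burner_mid (a point): bystander: brass-coloured burner tin with a pale lid, 68 mm across, 60 mm high; the point is 30 mm up on its axis
- ramekin_mid (a point): bystander: white ceramic bowl, 84 mm across, 45 mm high; the point is 22 mm up on its axis
- shaker_mid (a point): bystander: turned wooden shaker, 40 mm across, 84 mm high; the point is 42 mm up on its axis
- tongs_mid (a point): bystander: flat steel serving tongs, 270 x 80 x 14 mm; the point is 7 mm up near their middle
Mind the look-alikes: they are no part of the job. Leave any orange or red look-alike of the part that bears riser40_center alone. Several things look just like the part that bears gauge_grip: the one meant starts farthest from the robot's base.

How it is judged:
On the way:
1. the 40 mm riser stands upright and released within 30 mm of the centre of the slab's mark, the gauge not yet on it (horizontal distance between riser40_center and slab_mark below 0.03 m and z of riser40_center in the frame of slab_mark between 0.017 and 0.023 m and angle between riser40_center's own z axis and vertical below 0.08 rad and linear speed of riser40 below 0.02 m/s and contact force between the fingers and riser40 below 0.1 N and value of joint foot below 0.015 m), for 0.2 s.
At the end, for the whole second after the job is handed in: 40 mm riser upright (0.08 rad) on the slab within 30 mm of the mark's centre; gauge upright (0.04 rad), soles within 2.5 mm of the slab's top and bearing on it; foot bearing on the riser (0.3 N or more) within 15 mm of its centre, reading 37.5 to 42.5 mm; all at rest (horizontal distance between riser40_center and slab_mark below 0.03 m and z of riser40_center in the frame of slab_mark between 0.017 and 0.023 m and angle between riser40_center's own z axis and vertical below 0.08 rad and linear speed of each of riser40, gauge below 0.02 m/s and value of joint foot between 0.0375 and 0.0425 m and horizontal distance between foot_pad and riser40_center below 0.015 m and contact force between foot and riser40 above 0.3 N and z of gauge_base in the frame of slab_mark between -0.0025 and 0.0025 m and angle between gauge_base's own z axis and vertical below 0.04 rad and contact force between gauge and slab above 0.5 N); the robot touches nothing.
It fails at once if another riser is moved more than 30 mm (distance of any of riser32_center, riser48_center from where it was at the start of the episode above 0.03 m).
It fails at once if the gauge is dropped or slammed onto the part: it moves faster than 0.3 m/s while its foot is pushed up (value of joint foot above 0.004 m and linear speed of gauge above 0.3 m/s).
It fails at once if the gauge is pressed hard on the slab or the riser (over 80 N) (contact force between gauge and slab above 80 N or contact force between gauge and riser40 above 80 N).
It fails at once if a bystander is moved more than 40 mm (distance of any of burner_mid, ramekin_mid, shaker_mid, tongs_mid from where it was at the start of the episode above 0.04 m).
It also fails if it takes over 58 s, if anything falls off the work surface, if the arm or the gripper's body presses on something with over 40 N, if the wrist force passes 120 N, or if a joint passes its speed limit or range.

## Robot

A 6-joint arm with a two-finger parallel gripper is mounted at the origin on the work surface. World frame = base frame: x ahead of the robot, y to its left, z up, the work surface at z = 0. Lengths are in m, angles in rad, forces in N, time in s.
With the tool pointing down it reaches from about 0.3 to 0.75 m from the base axis. Payload 8.5 kg.
Tool frame: the origin (TCP) lies at the very end of the fingers, on their centre line; the grasp point (between the pads) lies 19 mm behind it; z points along the fingers, x is the direction in which the jaws open and shut, and the axes are right-handed (so a half turn about z gives the same grasp; the last joint's range is limited). The gripper opens to 85 mm and grips with 20 to 120 N. Pads are 22 mm wide; open, the fingers measure 114 mm over their backs; the gripper's body (76 mm by 85 mm) begins 54 mm behind the grasp point. The pads swing forward as they close: fully open they stand 13 mm farther back than shut.
Start: joints at [-1.537, 0.381, 1.297, -0, 1.464, -0.215], TCP at [0.135, -0.533, 0.231] pointing down, gripper open.
Joint ranges: [-3.11, 3.11], [-0.89, 2.33], [0.22, 2.48], [-1.42, 4.56], [0.17, 2.85], [-2.88, 2.88]. Speed limits (rad/s): [2.39, 2.39, 3.14, 3.14, 3.14, 3.14].

## Interface

Orientations are given as a unit quaternion [w, x, y, z].
In Python, from cell import sense, imaging, manip gives the robot as it stands.
- The arm moves only by the shell command python3 -m creep 'ROWS' [OPENING] [FORCE]. ROWS is JSON, a list of rows, each a list of 2 entries, a list of its own where there are three numbers: the shift along the world's x, y, z in m, then the turn, a rotation vector about the world's x, y, z in rad. In form: [[[tx, ty, tz], [ax, ay, az]], ...]. A call has 1 to 10 rows; each row shifts and turns the commanded pose from where the row before left it; what a row does not reach is not made up. A row lasts 1/8 s, in which the tool goes at most 62.5 mm and 10.7 degrees, less where a joint would pass 70% of its speed; a pose out of reach is approached as far as the arm can. A call is refused whole if a number of a shift passes 0.0625 or a number of a turn 0.188, either way. A call with a gripper value outside its range is refused whole. OPENING is the gripper command: -1 is shut, 1 is fully open, values between are in proportion, set as the call begins (- or left out, the last holds). The fingers move at their own pace and stop on an object; FORCE is the grip in N (left out, the last holds). Time passes only in rows, so rows that do not move let the fingers close. It gives the time, the measured TCP pose, the force and the opening at its end, in the units of the state.
- sense(): the state, without advancing time (a new reading comes with each control period).
- imaging.read_camera(name): name is "scene" or "top" or "wrist"; returns (picture, depth): 420x560x3 uint8, red, green, blue; 420x560 float32, m along the optical axis (not along the pixel's ray), 0 where there is no reading.
- imaging.camera_params(name): a dict with "fx", "fy", "cx", "cy" (pixels), "origin" and "orientation" of the camera in the world. Camera axes: x right, y down, z forward; pixel columns grow to the right and rows downward; lengths in m; the calibration is good to about 2 mm. The wrist camera is an equidistant fisheye: a pixel r from the principal point sees the ray r / f radians off the axis. A picture is of the moment at which its call begins: read the wrist's pose just before it. camera_params takes no time and is no camera call; for the wrist camera it gives the pose at the moment of the call.
- manip.sign_off(): hands the job in, once; it reports no verdict.
The state is a dict: "time_s": time; "joint_positions": joint angles; "joint_vel": joint speeds; "joint_torque": joint torques, N m; "position": TCP position; "ee_rot": TCP orientation; "wrist_force": force on the tool from outside, world axes, zero at the start; "moment": the same for the moment, N m; "width": opening from 0.0 (shut) to 1.0 (fully open).
Only numpy, scipy, OpenCV 4.12 (cv2) and the standard library are available. Lean on these libraries where they do the work, as an engineer would, in place of code of your own. Each camera call takes 0.05 s, during which the arm holds its last target.

## Working session

There is one attempt and no reset: what is moved stays moved. The work goes in short steps, Python scripts to look and compute and a shell command to move; the robot and the scene stay as the last step left them, time stands still between calls to the robot, and variables do not carry over. Pictures are saved under pics/ and viewed, and the job is handed in when it is done.

```bash
mkdir -p pics; ls
cat > h.py <<'E'
import numpy as np, cv2
from cell import sense, imaging, manip
from scipy.spatial.transform import Rotation as R
def rot(q): return R.from_quat([q[1],q[2],q[3],q[0]]).as_matrix()
def grab(n):
    p=imaging.camera_params(n); im,d=imaging.read_camera(n); return p,im,d
def cast(p,u,v,z):
    M=rot(p['orientation']); o=np.array(p['origin'])
    r=M@np.array([(u-p['cx'])/p['fx'],(v-p['cy'])/p['fy'],1.]); return o+r*(z-o[2])/r[2]
def cloud(p,d):
    v,u=np.mgrid[:d.shape[0],:d.shape[1]]
    P=np.stack([(u-p['cx'])/p['fx']*d,(v-p['cy'])/p['fy']*d,d],-1)
    W=P@rot(p['orientation']).T+np.array(p['origin']); W[d<=0]=np.nan; return W
def save(n,im): cv2.imwrite('pics/'+n,im[...,::-1])
E
python3 - <<'E'
from h import *
for n in ['scene','top']:
    p,im,d=grab(n); save(n+'1.png',im); np.savez(n+'1.npz',im=im,d=d); print(n,p)
s=sense(); print(s['time_s'],s['position'],s['ee_rot'],s['width'])
E
```

```text
pics
scene {'fx': 387.65657329647496, 'fy': 387.65657329647496, 'cx': 280.59936474975575, 'cy': 203.35196437311953, 'origin': array([1.00656865, 0.52034586, 0.7918224 ]), 'orientation': array([-0.14688474,  0.34445379,  0.84958558, -0.37145767])}
top {'fx': 435.2285948886287, 'fy': 435.2285948886287, 'cx': 276.2025893087311, 'cy': 206.68306946775454, 'origin': array([0.40159016, 0.01233052, 1.2170281 ]), 'orientation': array([-0.03731689,  0.7113097 , -0.70100846,  0.03511553])}
0.1 [ 0.13539447 -0.53282758  0.23078601] [-4.72218588e-04  7.89380409e-01 -6.13904048e-01 -4.08121602e-04] 1.0026884279652366
```

View pics/scene1.png

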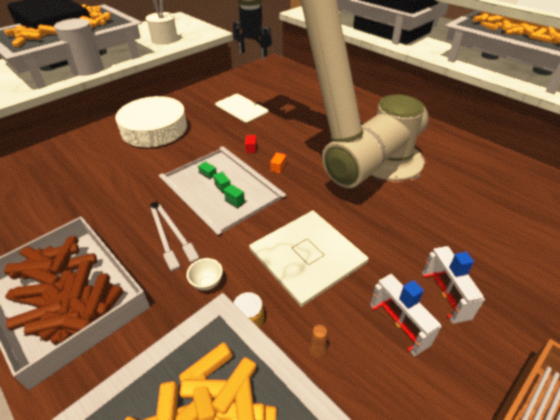

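View pics/top1.png

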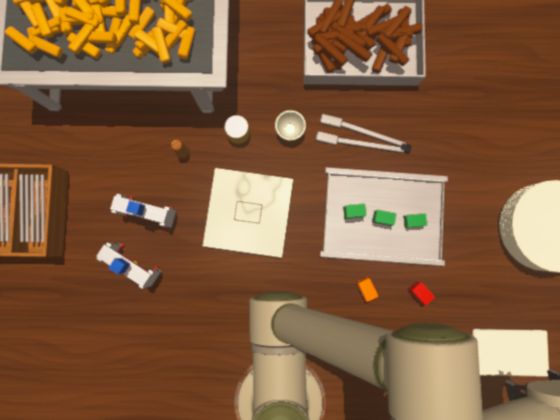

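```bash
cat > m.py <<'E'
from h import *
p=imaging.camera_params('top'); z=np.load('top1.npz'); im,d=z['im'],z['d']; W=cloud(p,d)
hsv=cv2.cvtColor(im,cv2.COLOR_RGB2HSV)
def blobs(mask,amin=40):
    n,l,s,c=cv2.connectedComponentsWithStats(mask.astype(np.uint8))
    return [(l==i,s[i],c[i]) for i in range(1,n) if s[i][4]>=amin]
H,S,V=[hsv[...,i].astype(int) for i in range(3)]
print('green')
for m,s,c in blobs((H>40)&(H<85)&(S>110)):
    zz=W[m][:,2]; top=np.nanpercentile(zz,80); mt=m&(W[...,2]>top-.006)
    ct=cv2.findContours(mt.astype(np.uint8),0,1)[0]; ct=max(ct,key=len); r=cv2.minAreaRect(ct)
    print(c.round(1),s,'z pct',np.nanpercentile(zz,[10,50,80,95]).round(4),np.nanmean(W[mt],0).round(4),r, [cast(p,*q,top).round(4)[:2].tolist() for q in cv2.boxPoints(r)])
print('blue')
for m,s,c in blobs((H>100)&(H<130)&(S>130)&(V>60)):
    zz=W[m][:,2];top=np.nanpercentile(zz,80); mt=m&(W[...,2]>top-.01)
    r=cv2.minAreaRect(max(cv2.findContours(mt.astype(np.uint8),0,1)[0],key=len))
    print(c.round(1),s,np.nanpercentile(zz,[10,50,90]).round(4),np.nanmean(W[mt],0).round(4),r,np.hypot(*np.nanmean(W[mt],0)[:2]))
save('topgauge.png',cv2.resize(im[180:300,80:260],None,fx=4,fy=4,interpolation=2))
save('topris.png',cv2.resize(im[160:310,200:450],None,fx=3.2,fy=3.2,interpolation=2))
z=np.load('scene1.npz');save('sceneris.png',cv2.resize(z['im'][145:215,150:290],None,fx=5.5,fy=5.5,interpolation=2))
ps=imaging.camera_params('scene');Ws=cloud(ps,z['d']);hs=cv2.cvtColor(z['im'],cv2.COLOR_RGB2HSV).astype(int)
for m,s,c in blobs((hs[...,0]>40)&(hs[...,0]<85)&(hs[...,1]>110)): print('scene',c.round(1),s[4],np.nanpercentile(Ws[m][:,2],[5,50,90,98]).round(4),np.nanmedian(Ws[m],0).round(3))
E
python3 m.py
```

```text
green
[354.7 210.7] [345 205  21  13 232] z pct [0.0466 0.0499 0.0518 0.0534] [ 0.5143 -0.1958  0.0502] ((355.24749755859375, 210.47525024414062), (11.542431831359863, 18.90570831298828), 84.2894058227539) [[0.5268, -0.1689], [0.5326, -0.2196], [0.5017, -0.2225], [0.4959, -0.172]]
[384.2 217.4] [374 211  21  14 232] z pct [0.0381 0.042  0.0441 0.0458] [ 0.4979 -0.2771  0.0424] ((384.7500305175781, 217.25003051757812), (19.21938133239746, 11.178619384765625), 11.309932708740234) [[0.4876, -0.2482], [0.5174, -0.2544], [0.5079, -0.3052], [0.4781, -0.2989]]
[415.5 220.2] [406 214  20  13 227] z pct [0.0304 0.034  0.0363 0.0384] [ 0.4918 -0.3639  0.0345] ((415.96533203125, 220.15345764160156), (11.442928314208984, 18.806201934814453), 84.2894058227539) [[0.5043, -0.3365], [0.5101, -0.3875], [0.4791, -0.3899], [0.4733, -0.3391]]
blue
[134.7 207.8] [127 202  16  12 144] [0.1265 0.1398 0.1423] [0.5053 0.3713 0.14  ] ((133.6999969482422, 207.40000915527344), (11.700427055358887, 10.435516357421875), 18.434947967529297) 0.6270423551171422
[118.3 265.9] [109 259  19  15 184] [0.1245 0.1394 0.1423] [0.3608 0.4052 0.1397] ((117.11537170410156, 265.5768737792969), (11.926054000854492, 13.035454750061035), 33.690067291259766) 0.5425858855358779
scene [223.3 184.3] 676 [0.0138 0.0343 0.0487 0.0502] [ 0.508 -0.253  0.034]
```

View pics/topris.png

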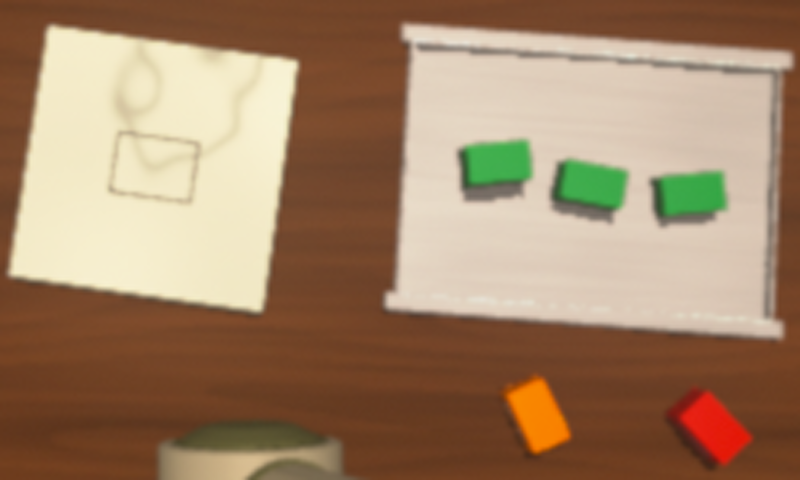

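View pics/sceneris.png

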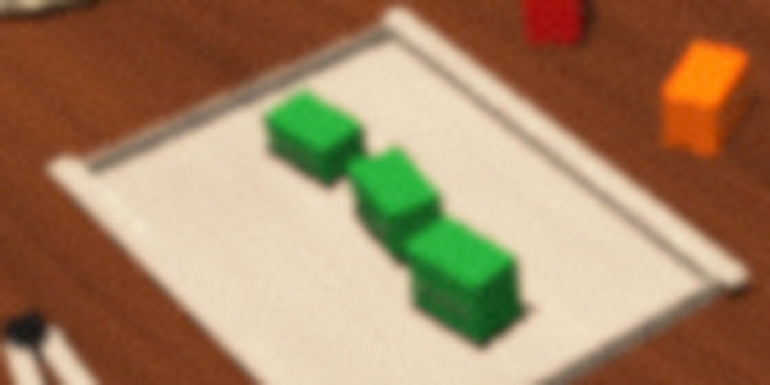

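View pics/topgauge.png

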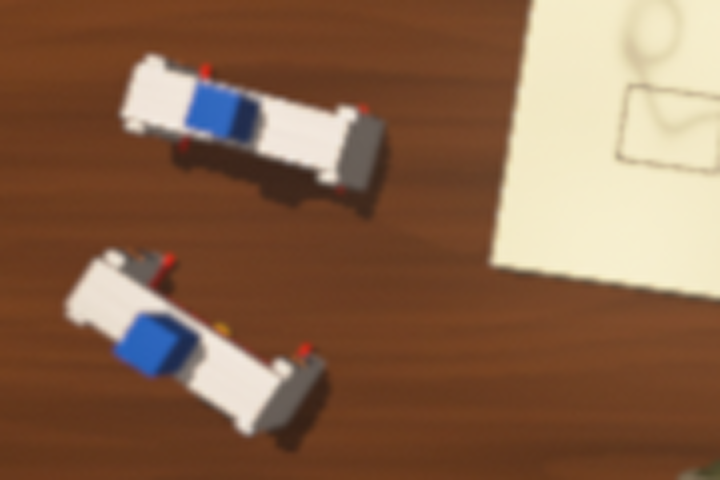

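```bash
cat > m2.py <<'E'
from m import *
print('-----')
# gauge crossbars
m=(W[...,2]>.084)&(W[...,2]<.1)&(W[...,1]>.25)&(W[...,1]<.5)&(W[...,0]>.2)&(S<80)
for mm,s,c in blobs(m,100):
    r=cv2.minAreaRect(max(cv2.findContours(mm.astype(np.uint8),0,1)[0],key=len)); print('bar',c,r,[cast(p,*q,.092).round(4)[:2].tolist() for q in cv2.boxPoints(r)], cast(p,*r[0],.092))
m=(H>15)&(H<40)&(S<110)&(V>150)
for mm,s,c in blobs(m,3000):
    r=cv2.minAreaRect(max(cv2.findContours(mm.astype(np.uint8),0,1)[0],key=len)); b=cv2.boxPoints(r)
    print('slab?',c,r,np.nanmedian(W[mm],0),[cast(p,*q,.018).round(4)[:2].tolist() for q in b],cast(p,*r[0],.018))
    if abs(c[0]-248)<15:
        bh=cv2.morphologyEx(im.min(2),cv2.MORPH_BLACKHAT,np.ones((7,7)))
        k=(bh>45); k[:190]=0;k[:,:225]=0;k[230:]=0;k[:,270:]=0
        for a,s2,c2 in blobs(k,20):
            r=cv2.minAreaRect(max(cv2.findContours(a.astype(np.uint8),0,1)[0],key=len));print('mark',c2,r,[cast(p,*q,.018).round(4)[:2].tolist() for q in cv2.boxPoints(r)],cast(p,*r[0],.018))
print(rot(sense()['ee_rot']).round(3))
E
python3 m2.py | sed -n '/-----/,$p'
```

```text
-----
bar [120.19730942 204.16591928] ((123.79412078857422, 204.82354736328125), (24.25356101989746, 13.824529647827148), 14.03624439239502) [[0.506, 0.4477], [0.5413, 0.4409], [0.5267, 0.3787], [0.4916, 0.3858]] [0.51638689 0.41326827 0.092     ]
bar [154.25970149 212.95223881] ((152.00363159179688, 212.30117797851562), (28.839399337768555, 14.895913124084473), 17.744670867919922) [[0.4903, 0.3802], [0.5275, 0.3702], [0.5056, 0.2977], [0.4685, 0.308]] [0.49792945 0.33897074 0.092     ]
bar [124.45669291 265.01732283] ((123.58844757080078, 264.806884765625), (55.81820297241211, 15.141212463378906), 32.735225677490234) [[0.3829, 0.478], [0.4158, 0.4588], [0.3406, 0.3342], [0.3082, 0.3537]] [0.36171175 0.40597064 0.092     ]
slab? [247.7525725  212.28437792] ((247.6885986328125, 212.10198974609375), (80.52848815917969, 80.3819351196289), 8.426968574523926) [0.50785975 0.09567337 0.01829   ] [[0.4135, 0.2191], [0.6355, 0.1933], [0.6053, -0.0298], [0.3846, 0.0001]] [0.50865885 0.09562795 0.018     ]
slab? [537.20509454 223.16911765] ((530.5, 226.0), (92.0, 57.0), 90.0) [ 0.48813865 -0.66980986  0.07742419] [[0.6086, -0.6104], [0.6109, -0.7688], [0.3572, -0.7557], [0.3549, -0.6007]] [ 0.48153906 -0.68384193  0.018     ]
slab? [465.1918385  371.01425024] ((474.0, 374.0), (90.0, 148.0), 90.0) [ 0.22702058 -0.2073489   0.67223063] [[0.199, -0.3209], [0.205, -0.7183], [-0.0268, -0.707], [-0.0329, -0.3175]] [ 0.08488936 -0.51596512  0.018     ]
[[ 0.246 -0.969 -0.   ]
 [-0.969 -0.246  0.001]
 [-0.001 -0.    -1.   ]]
```

The three green blocks in the top view are at (355,211) with top z≈50 mm, (384,217) at 42 mm and (415,220) at 34 mm. On the 2 mm tray floor that makes them 48, 40 and 32 mm high, so the middle one is wanted. The crops confirm this: the height steps show in the scene view, and the orange and red blocks are off the tray. The gauges' blue handles are at (135,208), 0.627 m from the base, and (118,266), 0.543 m, so I want the first. I'll move above the riser now.

```bash
python3 -m creep '[[[0.04,0.028,0],[0,0,0.126]],[[0.04,0.028,0],[0,0,0.126]],[[0.04,0.028,0],[0,0,0.126]],[[0.04,0.028,0],[0,0,0.126]],[[0.04,0.028,0],[0,0,0.126]],[[0.04,0.028,0],[0,0,0.126]],[[0.04,0.028,0],[0,0,0.126]],[[0.04,0.028,0],[0,0,0.126]],[[0.043,0.032,0],[0,0,0.126]],[[0,0,0],[0,0,0]]]' 1 40
cat >> h.py <<'E'
def castw(p,u,v,z):
    M=rot(p['orientation']); o=np.array(p['origin']); x=(u-p['cx'])/p['fx'];y=(v-p['cy'])/p['fy'];t=np.hypot(x,y)
    k=np.sin(t)/t if t>1e-9 else 1.
    r=M@np.array([x*k,y*k,np.cos(t)]); return o+r*(z-o[2])/r[2]
def yaw():
    X=rot(sense()['ee_rot']); return np.degrees(np.arctan2(X[1,0],X[0,0])), np.degrees(np.arccos(-X[2,2]))
E
python3 - <<'E'
from h import *
p,im,d=grab('wrist'); save('w1.png',im); np.savez('w1.npz',im=im,d=d); print(p,yaw())
E
```

```text
time_s: 1.35
position: [0.5003, -0.2747, 0.2306]
ee_rot: [-0.0, 0.996, -0.091, -0.0]
wrist_force: [-0.1, -0.3, 0.3]
width: 0.999
{'fx': 325.19226210127806, 'fy': 325.19226210127806, 'cx': 271.71350326504836, 'cy': 202.22817887752694, 'origin': array([ 0.51192398, -0.2104495 ,  0.3729553 ]), 'orientation': array([ 0.12896388,  0.9874726 , -0.090052  , -0.01252278])} (np.float64(-10.641899328654919), np.float64(0.06462745594543387))
```

View pics/w1.png

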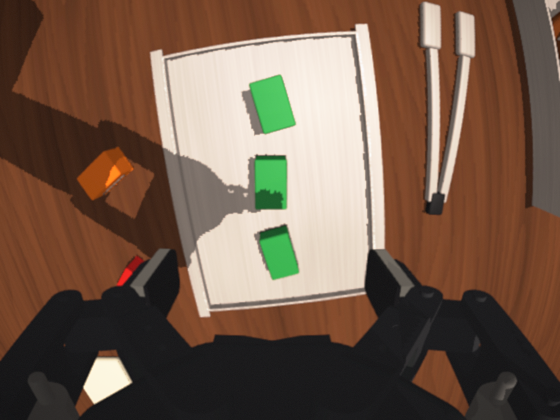

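The wrist picture shows the three green blocks at (272,104), (270,182) and (279,252). The middle one is the 40 mm riser and is nearly aligned with the jaws. Next I'll measure its top face.

```bash
cat > w.py <<'E'
from h import *
import sys
p=imaging.camera_params('wrist'); z=np.load('w1.npz'); im,d=z['im'],z['d']
hsv=cv2.cvtColor(im,cv2.COLOR_RGB2HSV).astype(int)
m=(hsv[...,0]>40)&(hsv[...,0]<85)&(hsv[...,1]>110)
# world z from depth
vv,uu=np.nonzero(m&(d>0)); M=rot(p['orientation']);o=np.array(p['origin'])
pts=[]
for u,v in zip(uu,vv):
    a=castw(p,u,v,0.)-o; c=(M.T@a)[2]; pts.append(o+a*d[v,u]/c)
pts=np.array(pts)
n,l,s,c=cv2.connectedComponentsWithStats(m.astype(np.uint8))
for i in range(1,n):
    if s[i][4]<200: continue
    k=l[vv,uu]==i; P=pts[k]; top=np.percentile(P[:,2],75); q=P[abs(P[:,2]-top)<.006]
    r=cv2.minAreaRect((q[:,:2]*1000).astype(np.float32)); print(c[i].round(1),top.round(4),r)
E
python3 w.py
```

```text
[271.8 104. ] 0.0502 ((512.9711303710938, -198.17974853515625), (32.49321746826172, 51.70583724975586), 5.722110271453857)
[270.1 181.6] 0.0421 ((496.00341796875, -278.705078125), (52.02539825439453, 31.636653900146484), 79.36544036865234)
[278.3 252.4] 0.0339 ((490.2223205566406, -365.032470703125), (33.473201751708984, 53.4787483215332), 5.837640762329102)
```

```bash
python3 -m creep '[[[-0.003,-0.003,-0.04],[0,0,0]],[[0,0,-0.05],[0,0,0]],[[0,0,-0.05],[0,0,0]],[[0,0,-0.04],[0,0,0]],[[0,0,-0.025],[0,0,0]],[[0,0,-0.016],[0,0,0]],[[0,0,0],[0,0,0]]]' 1 30
python3 -m creep '[[[0,0,0],[0,0,0]],[[0,0,0],[0,0,0]],[[0,0,0],[0,0,0]],[[0,0,0],[0,0,0]],[[0,0,0],[0,0,0]],[[0,0,0],[0,0,0]],[[0,0,0],[0,0,0]],[[0,0,0],[0,0,0]]]' -1 30
```

```text
time_s: 2.28
position: [0.4948, -0.2803, 0.0098]
ee_rot: [-0.0, 0.996, -0.094, -0.001]
wrist_force: [-0.4, 0.8, -0.1]
width: 1.003
time_s: 3.28
position: [0.4958, -0.2803, 0.0111]
ee_rot: [0.0, 0.996, -0.094, 0.001]
wrist_force: [-0.4, 0.1, 5.3]
width: 0.39
```

```bash
python3 -m creep '[[[0,0,0.015],[0,0,0]],[[0,0,0.045],[0,0,0]],[[0,0,0.05],[0,0,0]],[[0,0,0.02],[0,0,0]],[[0,0,0],[0,0,0]]]' 
python3 -m creep '[[[0,0.02,0],[0,0,0]],[[0.001,0.04,0],[0,0,0]],[[0.001,0.04,0],[0,0,0]],[[0.001,0.04,0],[0,0,0]],[[0.001,0.045,0],[0,0,0]],[[0.001,0.045,0],[0,0,0]],[[0,0.045,0],[0,0,0]]]'
python3 - <<'E'
from h import *
p,im,d=grab('wrist'); save('w2.png',im); np.savez('w2.npz',im=im,d=d); print(p,yaw(),sense()['position'])
E
```

```text
time_s: 3.9
position: [0.4958, -0.2803, 0.1422]
ee_rot: [0.001, 0.996, -0.094, 0.001]
wrist_force: [-0.0, -0.5, -1.3]
width: 0.392
time_s: 4.78
position: [0.4991, -0.0026, 0.1391]
ee_rot: [-0.0, 0.996, -0.094, -0.001]
wrist_force: [0.6, 0.1, -1.2]
width: 0.395
{'fx': 325.19226210127806, 'fy': 325.19226210127806, 'cx': 271.71350326504836, 'cy': 202.22817887752694, 'origin': array([0.51139108, 0.06163677, 0.28140233]), 'orientation': array([ 0.12908291,  0.98722043, -0.09240097, -0.01398141])} (np.float64(-10.59304334045065), np.float64(0.274747510574388)) [0.49826952 0.00180534 0.13914762]
```

View pics/w2.png

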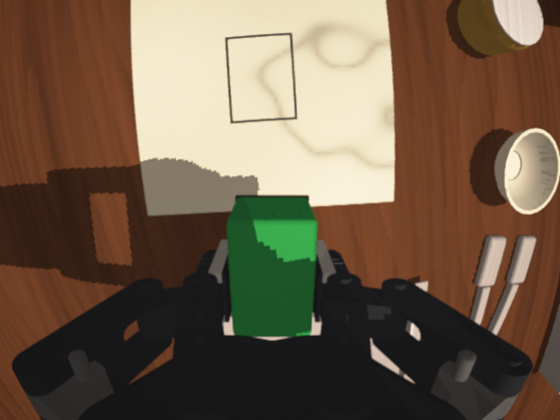

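The riser is held squarely at about (272,265). The mark's corners are near (227,38), (292,34), (297,117) and (232,122).

Run:
```python
from h import *
p=imaging.camera_params('wrist')
C=np.array([castw(p,u,v,.018) for u,v in [(227,38),(292,34),(297,117),(232,122)]]); print(C.round(4),C.mean(0))
e=C[0]-C[3]+C[1]-C[2]; print('yaw of y',np.degrees(np.arctan2(-e[0],e[1])))
z=np.load('w2.npz'); im,d=z['im'],z['d'];hsv=cv2.cvtColor(im,cv2.COLOR_RGB2HSV).astype(int)
m=(hsv[...,0]>40)&(hsv[...,0]<85)&(hsv[...,1]>110)&(d>0)
vv,uu=np.nonzero(m); M=rot(p['orientation']);o=np.array(p['origin']);P=[]
for u,v in zip(uu,vv):
    a=castw(p,u,v,0.)-o; P.append(o+a*d[v,u]/(M.T@a)[2])
P=np.array(P); t=np.percentile(P[:,2],60);q=P[abs(P[:,2]-t)<.005];print(t,cv2.minAreaRect((q[:,:2]*1000).astype(np.float32)))
s=sense();print(s['position'])
```

```text
[[0.486  0.1387 0.018 ]
 [0.538  0.1318 0.018 ]
 [0.5293 0.0633 0.018 ]
 [0.4772 0.0691 0.018 ]] [0.50761721 0.10073478 0.018     ]
yaw of y -7.256600858723213
0.16955457142020894 ((498.5073547363281, 4.40277099609375), (54.13016128540039, 34.6756706237793), 79.01872253417969)
[0.49826952 0.00180534 0.13914762]
```

```bash
cat > mk.py <<'E'
from h import *
p,im,d=grab('wrist'); np.savez('w3.npz',im=im,d=d); save('w3.png',im)
s=sense();print(s['position'],yaw(),p['origin'])
g=im.min(2); L=cv2.connectedComponentsWithStats((g<90).astype(np.uint8)); 
for i in range(1,L[0]):
    x,y,w,h,a=L[2][i]
    if 45<w<110 and 60<h<130 and y>1:
        r=cv2.minAreaRect(np.argwhere(L[1]==i)[:,::-1].astype(np.float32)); C=np.array([castw(p,*q,.018) for q in cv2.boxPoints(r)]); print('mark',r,C.mean(0).round(4),C.round(3).tolist())
hsv=cv2.cvtColor(im,cv2.COLOR_RGB2HSV).astype(int)
m=(hsv[...,0]>40)&(hsv[...,0]<85)&(hsv[...,1]>110)&(d>0)
vv,uu=np.nonzero(m); M=rot(p['orientation']);o=np.array(p['origin']);P=[]
for u,v in zip(uu,vv):
    a=castw(p,u,v,0.)-o; P.append(o+a*d[v,u]/(M.T@a)[2])
P=np.array(P); t=np.percentile(P[:,2],60);q=P[abs(P[:,2]-t)<.005];print('riser',t,cv2.minAreaRect((q[:,:2]*1000).astype(np.float32)))
E
python3 mk.py
```

```text
[ 0.49865842 -0.00053958  0.13918301] (np.float64(-10.510163672828702), np.float64(0.21929638284882513)) [0.51046263 0.06571498 0.28152786]
riser 0.16956614057163608 ((498.4928283691406, 4.143489837646484), (54.091339111328125, 34.501625061035156), 79.53875732421875)
```

Run:
```python
from h import *
p=imaging.camera_params('wrist'); im=np.load('w3.npz')['im']
b=im[0:140,200:330]; save('w3c.png',cv2.resize(b,None,fx=4,fy=4,interpolation=2))
```

```text
(no output)
```

View pics/w3c.png

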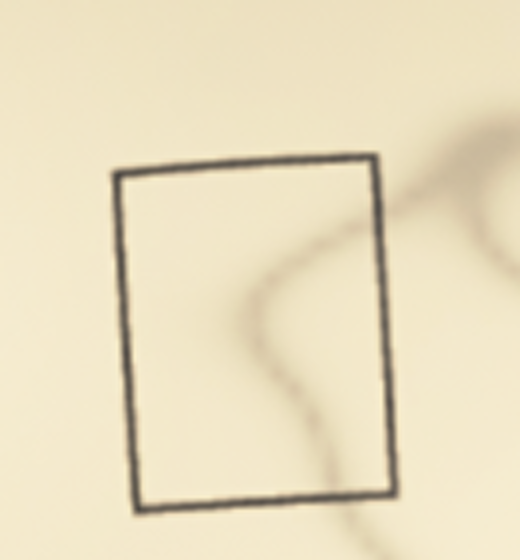

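The enlarged mark has its corners at (229,43), (294,39), (299,123) and (234,128).

Run:
```python
from h import *
p=imaging.camera_params('wrist')
C=np.array([castw(p,u,v,.018) for u,v in [(229,43.3),(294,39),(299,123.5),(234,127.7)]]); print(C.round(4).tolist(),C.mean(0))
s=sense();print(s['time_s'],s['position'])
```

```text
[[0.4871, 0.1312, 0.018], [0.539, 0.1248, 0.018], [0.5303, 0.0554, 0.018], [0.4782, 0.0617, 0.018]] [0.50863367 0.09328543 0.018     ]
4.875 [ 0.49865842 -0.00053958  0.13918301]
```

```bash
python3 -m creep '[[[0.003,0.025,0],[0,0,0.025]],[[0.003,0.03,0],[0,0,0.025]],[[0.003,0.025,0],[0,0,0]],[[0.001,0.0125,0],[0,0,0]],[[0,0,-0.03],[0,0,0]],[[0,0,-0.04],[0,0,0]],[[0,0,-0.025],[0,0,0]],[[0,0,-0.01],[0,0,0]],[[0,0,0],[0,0,0]]]'
python3 -m creep '[[[0,0,-0.002],[0,0,0]],[[0,0,-0.002],[0,0,0]],[[0,0,0],[0,0,0]]]'
```

```text
time_s: 6.0
position: [0.5103, 0.0873, 0.0351]
ee_rot: [0.0, 0.998, -0.069, -0.0]
wrist_force: [-0.0, 0.5, -1.2]
width: 0.391
time_s: 6.38
position: [0.5105, 0.0875, 0.0316]
ee_rot: [0.0, 0.998, -0.069, 0.0]
wrist_force: [0.0, -0.1, -0.3]
width: 0.393
```

```bash
python3 -m creep '[[[-0.001,0.003,0],[0,0,0]],[[0,0,-0.002],[0,0,0]],[[0,0,-0.0015],[0,0,0]],[[0,0,0],[0,0,0]]]'
```

```text
time_s: 6.88
position: [0.5094, 0.0905, 0.0277]
ee_rot: [-0.0, 0.998, -0.069, -0.0]
wrist_force: [0.1, 0.4, -2.3]
width: 0.395
```

```bash
python3 -m creep '[[[0,0,-0.001],[0,0,0]],[[0,0,0],[0,0,0]]]'
```

```text
time_s: 7.12
position: [0.5095, 0.0904, 0.0271]
ee_rot: [0.0, 0.998, -0.069, 0.0]
wrist_force: [-1.5, 0.3, 3.2]
width: 0.391
```

Contact with the slab at +3 N. I'll release and rise.

```bash
python3 -m creep '[[[0,0,0],[0,0,0]],[[0,0,0],[0,0,0]],[[0,0,0],[0,0,0]],[[0,0,0],[0,0,0]],[[0,0,0],[0,0,0]],[[0,0,0],[0,0,0]]]' 1
python3 -m creep '[[[0,0,0.02],[0,0,0]],[[0,0,0.05],[0,0,0]],[[0,0,0.06],[0,0,0]],[[0,0,0.06],[0,0,0]],[[0,0,0.05],[0,0,0]],[[0,0,0.03],[0,0,0]],[[0,-0.04,0],[0,0,0]],[[0,-0.03,0],[0,0,0]],[[0,0,0],[0,0,0]],[[0,0,0],[0,0,0]]]'
python3 - <<'E'
from h import *
import subprocess
p,im,d=grab('wrist'); np.savez('w4.npz',im=im,d=d); save('w4.png',im)
hsv=cv2.cvtColor(im,cv2.COLOR_RGB2HSV).astype(int)
m=(hsv[...,0]>40)&(hsv[...,0]<85)&(hsv[...,1]>110)&(d>0)
n,l,st,c=cv2.connectedComponentsWithStats(m.astype(np.uint8)); i=1+st[1:,4].argmax()
vv,uu=np.nonzero(l==i); M=rot(p['orientation']);o=np.array(p['origin']);P=[]
for u,v in zip(uu,vv):
    a=castw(p,u,v,0.)-o; P.append(o+a*d[v,u]/(M.T@a)[2])
P=np.array(P);t=np.percentile(P[:,2],60);q=P[abs(P[:,2]-t)<.005];print('riser',c[i],t,cv2.minAreaRect((q[:,:2]*1000).astype(np.float32)))
E
```

```text
time_s: 7.88
position: [0.5094, 0.0904, 0.0268]
ee_rot: [0.0, 0.998, -0.069, -0.0]
wrist_force: [-0.1, 0.8, -0.0]
width: 1.004
time_s: 9.12
position: [0.5094, 0.0209, 0.2968]
ee_rot: [-0.0, 0.998, -0.069, -0.0]
wrist_force: [-0.1, 0.2, 0.5]
width: 1.002
riser [263.51093117 112.78461538] 0.057845317306782953 ((508.8625183105469, 92.43501281738281), (52.023643493652344, 31.609466552734375), 81.98555755615234)
```

View pics/w4.png

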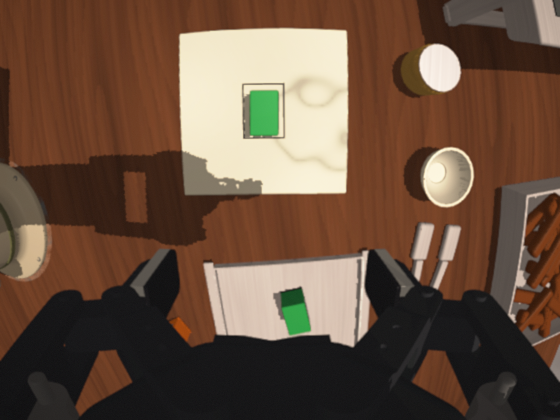

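The riser stands upright inside the rectangle at (264,113), centred near (0.509, 0.092) with its top at 58 mm. On to the gauge.

```bash
python3 -m creep '[[[0,0.04,0.003],[0,0,-0.02]],[[0,0.05,0.01],[0,0,-0.025]],[[0,0.05,0.01],[0,0,-0.025]],[[0,0.05,0],[0,0,-0.025]],[[0,0.05,0],[0,0,-0.02]],[[0,0.03,0],[0,0,0]],[[0,0,0],[0,0,0]],[[0,0,0],[0,0,0]]]'
python3 - <<'E'
from h import *
p,im,d=grab('wrist'); np.savez('w5.npz',im=im,d=d); save('w5.png',im); print(yaw(),p['origin'])
E
```

```text
time_s: 10.18
position: [0.5092, 0.2904, 0.3198]
ee_rot: [0.0, 0.992, -0.126, -0.0]
wrist_force: [0.3, 0.5, -0.7]
width: 0.999
(np.float64(-14.513346050831236), np.float64(0.010285936052595323)) [0.52518833 0.35385619 0.46196958]
```

View pics/w5.png

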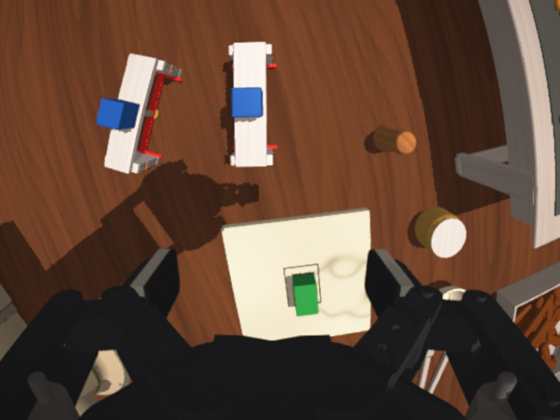

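The wanted gauge's handle is at (247,102). The nearer-base look-alike is at (118,115), and the legs appear aligned with the jaws.

Run:
```python
from h import *
p=imaging.camera_params('wrist'); z=np.load('w5.npz'); im,d=z['im'],z['d'];hsv=cv2.cvtColor(im,cv2.COLOR_RGB2HSV).astype(int)
M=rot(p['orientation']);o=np.array(p['origin'])
def pts(m):
    P=[]
    for v,u in np.argwhere(m&(d>0)):
        a=castw(p,u,v,0.)-o; P.append(o+a*d[v,u]/(M.T@a)[2])
    return np.array(P)
roi=np.zeros(d.shape,bool); roi[30:180,215:290]=1
P=pts(roi)
def rect(q):
    r=cv2.minAreaRect((q[:,:2]*1000).astype(np.float32)); return len(q),r
for a,b in [(.133,.147),(.086,.098)]:
    q=P[(P[:,2]>a)&(P[:,2]<b)]; print(a,rect(q),np.median(q[:,2]))
B=pts(roi&(hsv[...,0]>100)&(hsv[...,0]<130)&(hsv[...,1]>120)); B=B[B[:,2]>.132]; print('blue',rect(B))
s=sense();print(s['position'],yaw())
save('w5c.png',cv2.resize(im[30:185,80:300],None,fx=3.5,fy=3.5,interpolation=2))
```

```text
0.133 (910, ((504.4730224609375, 374.9225158691406), (30.158218383789062, 30.00702476501465), 74.64678955078125)) 0.13972369867297726
0.086 (3028, ((504.56500244140625, 374.9578552246094), (143.45001220703125, 36.42520523071289), 75.9800796508789)) 0.091801836585921
blue (860, ((504.9784851074219, 374.7664489746094), (28.1407470703125, 28.896135330200195), 74.77381896972656))
[0.5093313  0.28998947 0.31992004] (np.float64(-14.513346050831236), np.float64(0.010285936052595323))
```

View pics/w5c.png

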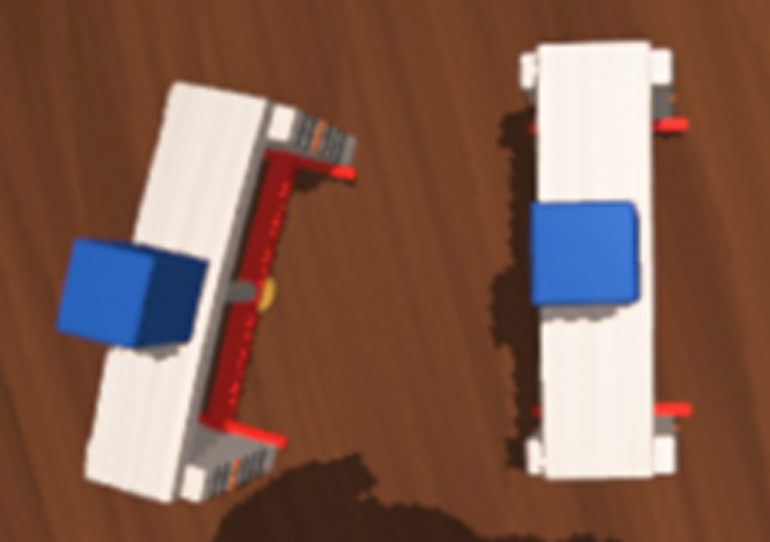

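```bash
python3 -m creep '[[[-0.002,0.035,0],[0,0,0]],[[-0.002,0.035,0],[0,0,0]],[[-0.0006,0.015,-0.03],[0,0,0]],[[0,0,-0.05],[0,0,0]],[[0,0,-0.04],[0,0,0]],[[0,0,0],[0,0,0]]]'
python3 - <<'E'
from h import *
print(yaw(),sense()['position'])
E
```

```text
time_s: 10.98
position: [0.5041, 0.3741, 0.1975]
ee_rot: [0.002, 0.992, -0.127, -0.002]
wrist_force: [0.4, -0.3, 0.4]
width: 0.999
(np.float64(-14.562780891615795), np.float64(0.3440693364518232)) [0.50411518 0.37412204 0.19751836]
```

```bash
python3 -m creep '[[[0,0,-0.03],[0,0,0]],[[0,0.0005,-0.035],[0,0,0]],[[0.0005,0,-0.02],[0,0,0]],[[0,0,-0.01],[0,0,0]],[[0,0,0],[0,0,0]]]'
python3 -m creep '[[[0,0,0],[0,0,0]],[[0,0,0],[0,0,0]],[[0,0,0],[0,0,0]],[[0,0,0],[0,0,0]],[[0,0,0],[0,0,0]],[[0,0,0],[0,0,0]],[[0,0,0],[0,0,0]],[[0,0,0],[0,0,0]]]' -1 50
```

```text
time_s: 11.6
position: [0.506, 0.3759, 0.1059]
ee_rot: [-0.0, 0.992, -0.126, 0.001]
wrist_force: [0.3, 0.5, 0.6]
width: 1.002
time_s: 12.6
position: [0.5056, 0.3761, 0.1054]
ee_rot: [-0.0, 0.992, -0.126, 0.0]
wrist_force: [0.2, 0.1, 6.0]
width: 0.342
```

```bash
python3 -m creep '[[[0,0,0.01],[0,0,0]],[[0,0,0.03],[0,0,0]],[[0,0,0.04],[0,0,0]],[[0,0,0.025],[0,0,0]],[[0,0,0],[0,0,0]]]'
python3 -m creep '[[[0.0005,-0.02,0],[0,0,0.02]],[[0.0005,-0.04,0],[0,0,0.02]],[[0.0005,-0.045,0],[0,0,0.02]],[[0.0005,-0.045,0],[0,0,0.02]],[[0.0005,-0.045,0],[0,0,0.02]],[[0.0005,-0.045,0],[0,0,0.015]],[[0.0005,-0.03,0],[0,0,0]],[[0,-0.013,0],[0,0,0]],[[0,0,0],[0,0,0]],[[0,0,0],[0,0,0]]]'
python3 - <<'E'
from h import *
p,im,d=grab('wrist'); save('w6.png',im); np.savez('w6.npz',im=im,d=d)
p,im,d=grab('scene'); save('s6.png',cv2.resize(im[170:330,220:420],None,fx=4,fy=3.75)); np.savez('s6.npz',im=im,d=d)
print(yaw(),sense()['position'])
E
```

```text
time_s: 13.22
position: [0.5055, 0.3761, 0.211]
ee_rot: [-0.001, 0.992, -0.126, 0.001]
wrist_force: [-1.1, 1.0, -6.1]
width: 0.344
time_s: 14.48
position: [0.5086, 0.0939, 0.2094]
ee_rot: [-0.0, 0.998, -0.068, -0.0]
wrist_force: [0.2, -0.1, -3.8]
width: 0.344
(np.float64(-7.833698096595036), np.float64(0.025975936528912454)) [0.5086735  0.09391204 0.20960453]
```

View pics/w6.png

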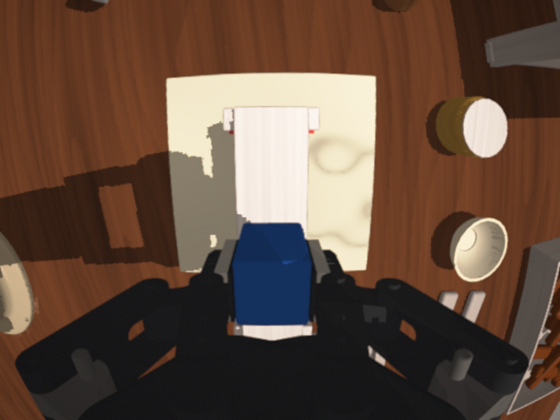

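View pics/s6.png

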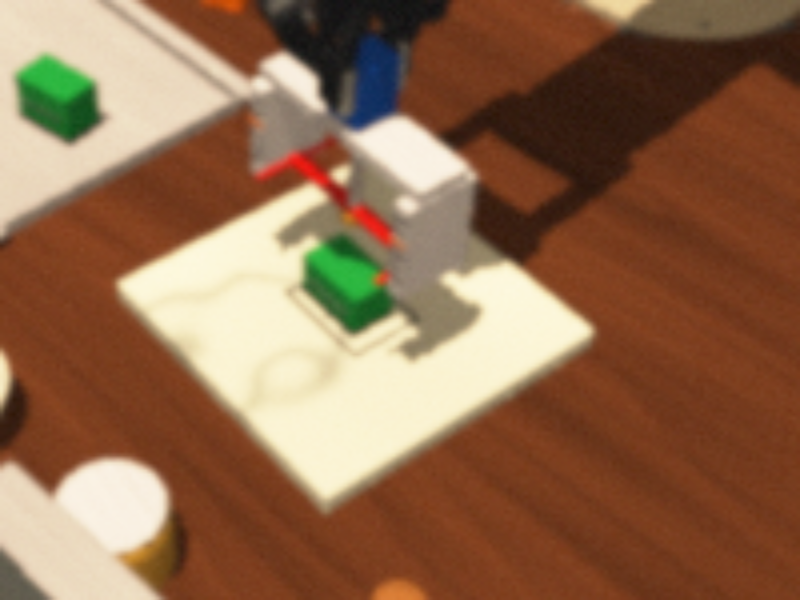

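The gauge hangs over the riser, with its legs clear on both sides. I'll check its tilt from depth before lowering.

Run:
```python
from h import *
p=imaging.camera_params('wrist'); z=np.load('w6.npz'); im,d=z['im'],z['d']
M=rot(p['orientation']);o=np.array(p['origin'])
P=[]
for v in range(112,215,3):
    for u in range(240,304,3):
        a=castw(p,u,v,0.)-o; P.append(o+a*d[v,u]/(M.T@a)[2])
P=np.array(P); P=P[abs(P[:,2]-np.median(P[:,2]))<.02]; c=P.mean(0); A=np.c_[P[:,:2]-c[:2],np.ones(len(P))]; print(c,np.linalg.lstsq(A,P[:,2],rcond=None)[0], P[:,2].min(),P[:,2].max())
Q=np.array([castw(p,u,108,.2) for u in (236,308)]);print('bar far end',Q)
print(sense()['position'])
```

```text
[0.51398318 0.13683494 0.19580578] [-0.00385469  0.0042909   0.19580578] 0.19350301792356137 0.19755939686050816
bar far end [[0.50135708 0.16557812 0.2       ]
 [0.53435063 0.16106148 0.2       ]]
[0.5086735  0.09391204 0.20960453]
```

```bash
python3 -m creep '[[[0,-0.0007,-0.02],[0,0,0]],[[0,0,-0.02],[0,0,0]],[[0,0,-0.006],[0,0,0]],[[0,0,-0.006],[0,0,0]],[[0,0,-0.006],[0,0,0]],[[0,0,-0.006],[0,0,0]],[[0,0,-0.006],[0,0,0]],[[0,0,0],[0,0,0]]]'
python3 - <<'E'
from h import *
p,im,d=grab('scene'); save('s7.png',cv2.resize(im[170:330,220:420],None,fx=4,fy=3.75))
E
```

```text
time_s: 15.58
position: [0.5088, 0.0922, 0.1395]
ee_rot: [0.0, 0.998, -0.069, -0.0]
wrist_force: [-0.5, 0.2, -3.8]
width: 0.347
```

View pics/s7.png

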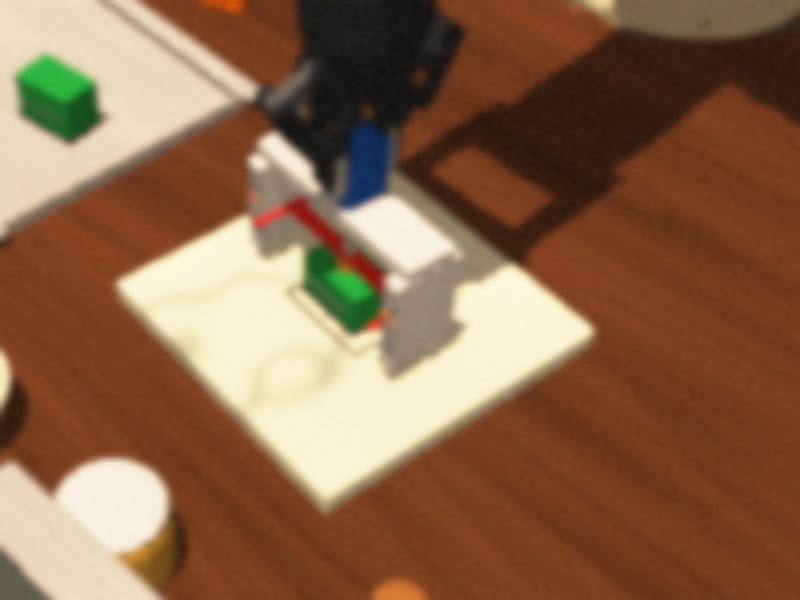

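The foot is now on the riser's top and the soles are about 16 mm above the slab. I'll keep lowering slowly.

```bash
python3 -m creep '[[[0,0,-0.005],[0,0,0]],[[0,0,-0.005],[0,0,0]],[[0,0,-0.002],[0,0,0]],[[0,0,0],[0,0,0]]]'
python3 -m creep '[[[0,0,-0.002],[0,0,0]],[[0,0,0],[0,0,0]]]'
```

```text
time_s: 16.12
position: [0.5089, 0.0922, 0.1277]
ee_rot: [0.0, 0.998, -0.069, -0.0]
wrist_force: [0.2, -0.8, -3.4]
width: 0.343
time_s: 16.38
position: [0.5089, 0.0922, 0.1258]
ee_rot: [0.0, 0.998, -0.069, 0.0]
wrist_force: [0.5, -0.1, -3.9]
width: 0.344
```

```bash
python3 -m creep '[[[0,0,-0.0015],[0,0,0]],[[0,0,0],[0,0,0]]]'
python3 -m creep '[[[0,0,-0.001],[0,0,0]],[[0,0,0],[0,0,0]]]'
```

```text
time_s: 16.62
position: [0.5089, 0.0922, 0.1243]
ee_rot: [0.0, 0.998, -0.069, 0.0]
wrist_force: [1.1, -0.7, -1.9]
width: 0.346
time_s: 16.88
position: [0.5089, 0.0922, 0.1234]
ee_rot: [0.0, 0.998, -0.069, 0.0]
wrist_force: [0.6, -0.7, -2.1]
width: 0.347
```

```bash
python3 -m creep '[[[0,0,-0.0008],[0,0,0]],[[0,0,0],[0,0,0]]]'
python3 -m creep '[[[0,0,-0.0005],[0,0,0]],[[0,0,0],[0,0,0]]]'
```

```text
time_s: 17.12
position: [0.5089, 0.0921, 0.1234]
ee_rot: [0.0, 0.998, -0.069, 0.0]
wrist_force: [-1.4, -2.4, 6.8]
width: 0.347
time_s: 17.38
position: [0.5089, 0.0922, 0.1233]
ee_rot: [0.0, 0.998, -0.069, 0.001]
wrist_force: [-3.7, -2.1, 10.7]
width: 0.347
```

Both legs bear on the slab, with 10.7 N at the wrist. I'll ease up a little, release and withdraw straight up.

```bash
python3 -m creep '[[[0,0,0.0006],[0,0,0]],[[0,0,0],[0,0,0]]]'
python3 -m creep '[[[0,0,0],[0,0,0]],[[0,0,0],[0,0,0]],[[0,0,0],[0,0,0]],[[0,0,0],[0,0,0]],[[0,0,0],[0,0,0]],[[0,0,0],[0,0,0]]]' 1
python3 -m creep '[[[0,0,0.01],[0,0,0]],[[0,0,0.03],[0,0,0]],[[0,0,0.05],[0,0,0]],[[0,0,0.05],[0,0,0]],[[0,0,0.03],[0,0,0]],[[-0.03,-0.04,0],[0,0,0]],[[-0.03,-0.05,0],[0,0,0]],[[-0.02,-0.05,0],[0,0,0]],[[0,0,0],[0,0,0]],[[0,0,0],[0,0,0]]]'
python3 - <<'E'
from h import *
for n in ['scene','top','wrist']:
    p,im,d=grab(n); np.savez(n+'9.npz',im=im,d=d); save(n+'9.png',im)
    if n=='scene': save('s9.png',cv2.resize(im[190:330,230:390],None,fx=5,fy=4.2,interpolation=2))
E
```

```text
time_s: 17.62
position: [0.5089, 0.0921, 0.1234]
ee_rot: [0.0, 0.998, -0.069, 0.0]
wrist_force: [-2.8, -2.3, 8.1]
width: 0.346
time_s: 18.38
position: [0.5088, 0.0923, 0.1226]
ee_rot: [-0.0, 0.998, -0.069, -0.0]
wrist_force: [1.0, -0.8, -0.0]
width: 1.0
time_s: 19.62
position: [0.4289, -0.0475, 0.2931]
ee_rot: [-0.0, 0.998, -0.069, 0.0]
wrist_force: [-0.0, -0.4, 0.2]
width: 1.001
```

View pics/s9.png

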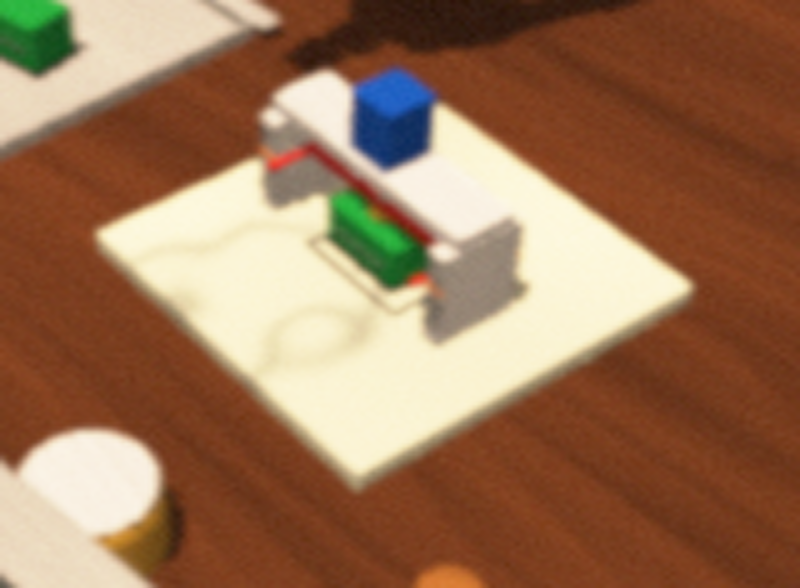

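View pics/wrist9.png

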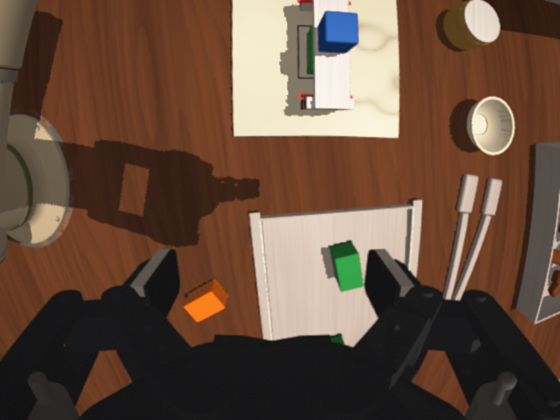

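View pics/top9.png

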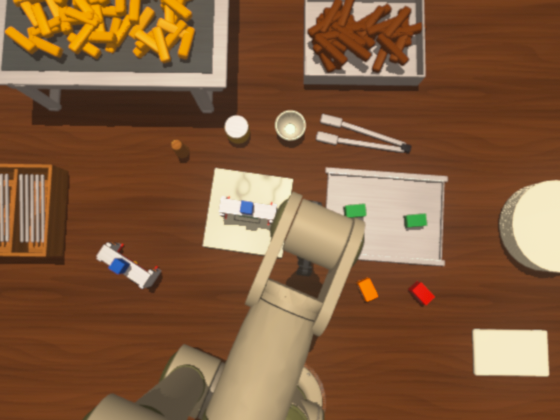

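The gauge spans the riser with both legs on the slab, and its red bar sits at the orange mark. Bystanders and the other risers look unmoved. A last numeric check:

Run:
```python
from h import *
for n in ['scene','top']:
    p=imaging.camera_params(n); z=np.load(n+'9.npz'); W=cloud(p,z['d']); h=cv2.cvtColor(z['im'],cv2.COLOR_RGB2HSV).astype(int)
    near=(np.hypot(W[...,0]-.509,W[...,1]-.093)<.09)
    b=near&(h[...,0]>100)&(h[...,0]<130)&(h[...,1]>120); t=b&(W[...,2]>.15)
    print(n,'handle top',np.nanmedian(W[t],0).round(4))
    k=near&(abs(W[...,2]-.11)<.008)&(h[...,1]<70); q=W[k]; c=q.mean(0); A=np.c_[q[:,:2]-c[:2],np.ones(len(q))]
    print('bar',c.round(4),np.linalg.lstsq(A,q[:,2],rcond=None)[0].round(4), cv2.minAreaRect((q[:,:2]*1000).astype(np.float32)))
    g=near&(h[...,0]>40)&(h[...,0]<85)&(h[...,1]>110); print('riser',np.nanmean(W[g],0).round(4) if g.any() else None, np.nanpercentile(W[g][:,2],[2,98]).round(4) if g.any() else None)
    r=near&((h[...,0]<6)|(h[...,0]>174))&(h[...,1]>150); print('red',np.nanpercentile(W[r][:,2],[10,50,90]).round(4) if r.any() else None)
```

```text
scene handle top [0.5113 0.0946 0.1566]
bar [0.514  0.1023 0.1087] [-0.0339  0.0032  0.1087] ((508.9789733886719, 92.70013427734375), (145.26568603515625, 38.07151794433594), 82.40575408935547)
riser [0.5224 0.0985 0.0474] [0.0265 0.0592]
red [0.0662 0.0687 0.0703]
top handle top [0.5082 0.09   0.1586]
bar [0.5092 0.0896 0.1101] [ 0.0097 -0.0007  0.1101] ((511.2828063964844, 89.88043975830078), (143.08055114746094, 47.02560043334961), 82.03840637207031)
riser None None
red None
```

```bash
python3 -c "
from cell import manip; print(manip.sign_off())"
```

```text
the job is handed in; nothing more can be done
None
```

The 40 mm riser stands upright on the slab's mark with the bridge gauge over it, and the job is handed in. It finished at about 20 s of the 58 s allowed. The hand-in reports no verdict, so whether it passed is not known.

**What I did**
- I took the middle-height green block from the tray and released it about 2 mm from the mark's centre.
- I then lowered the far gauge slowly over it. The last contact put 10.7 N on the wrist. I eased off, let go and moved the arm clear.

**Last checks**
- **Height:** the gauge's crossbar top is 109–110 mm above the table, against 110 mm expected with both legs on the slab. The red bar sits at the orange 40 mm mark.
- **Centring:** the gauge's centre is within about 3 mm of where the riser was measured after its release.
- **Other things:** the two other risers, the second gauge and the bystanders look unmoved in the overhead picture.

**Disagreements**
- **Tilt:** the two fixed cameras gave different tilts across the narrow 36 mm crossbar, −0.034 and +0.010 rad, against a limit of 0.04. I put this down to edge noise. Both agree the crossbar is level along its length, and it measured within 0.004 rad while still held.
- **Riser position:** I did not re-measure the riser's centre under the gauge. The gauge hides it from the overhead camera, and the scene camera sees only part of it.

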